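Put the washed gear parts back on their stands

ROBOT

A 7-joint arm with a two-finger parallel gripper is mounted at the origin on the work surface. World frame = base frame: x ahead of the robot, y to its left, z up, the work surface at z = 0. Lengths are in m, angles in degrees, forces in N, time in s.
With the tool pointing down it reaches from about 0.4 to 0.925 m from the base axis. Payload 5.6 kg.
Tool frame: the origin (TCP) lies between the finger pads; the fingertips stand 14 mm ahead of it and the grasp point (between the pads) lies 5 mm behind it; z points along the fingers, y is the direction in which the jaws open and shut (so a half turn about z gives the same grasp; the last joint's range is limited). The gripper opens to 85 mm and grips with 20 to 120 N. Pads are 22 mm wide; open, the fingers measure 114 mm over their backs; the gripper's body (76 mm by 85 mm) begins 54 mm behind the grasp point. The pads swing forward as they close: fully open they stand 13 mm farther back than shut.
Start: joints at [-75.344, 26.786, -0.665, 91.828, 0.344, 61.387, -3.226], TCP at [0.191, 0.621, 0.245] pointing down, gripper open.
Joint ranges: [-144.91, 144.91], [-17.63, 115.5], [-89.93, 88.59], [15.96, 139.68], [-74.01, 254.01], [8.47, 105.57], [-167.45, 167.45]. Speed limits (degrees/s): [147.25, 147.25, 180, 180, 180, 180, 180].

INTERFACE

Orientations are given as a 3x3 rotation matrix whose columns are the frame's x, y, z axes.
In Python, from station import env, claw, read_camera, calibration, job, recognise, masks_of gives the robot as it stands. The module is installed in compiled form; this text tells all that it offers. Calls block until the motion is done:
- env.move_to(position, orientation): joint-space move of the TCP to a pose.
- env.line_to(position, orientation=None, v=0.15, max_force=None): straight line of the TCP; orientation=None keeps the orientation; v is the mean speed in m/s. With max_force (N) it stops when the force on the tool has changed by that much, and returns True; else False.
- env.goto_joints(angles): joint-space move.
- claw.grip(opening, effort=None): opening from 0.0 (shut) to 1.0 (fully open); effort is the grip in N (None keeps the last); returns when the fingers have stopped.
- env.wait(seconds).
- env.inverse_kinematics(position, orientation): joint angles nearest the present ones, or None.
- read_camera(name): name is "side" or "top" or "wrist"; returns (picture, depth): 420x560x3 uint8, red, green, blue; 420x560 float32, m along the optical axis (not along the pixel's ray), 0 where there is no reading.
- calibration(name): a dict with "mtx" (3x3 intrinsics, pixels), "position" and "attitude" of the camera in the world. Camera axes: x right, y up, looking along -z (the intrinsics and any distortion apply to the point x, -y, -z); pixel columns grow to the right and rows downward; lengths in m; the calibration is good to about 2 mm. A picture is of the moment at which its call begins: read the wrist's pose just before it. calibration takes no time and is no camera call; for the wrist camera it gives the pose at the moment of the call.
A pose or a line that the arm cannot do raises env.IKError and nothing moves.
- job.hand_in(): hands the job in, once; it reports no verdict.
Trained networks look in the newest picture that a camera, given by its name, has taken for a name from the list of things; names that differ only in an ending like _2 or _b are one class to them, and where a whole thing is asked for, a point or a joint stands for the part that bears it (a point fixed in the world has none). Each returns a list of dicts, best first, with "confidence" (0 to 1); they miss things now and then, are a little off and sometimes report something else, mostly with a low value. They report only what shows in the picture. A call takes as long as a camera call. They do not tell look-alikes from the thing itself.
- recognise(target, camera): "point" ([column, row] in pixels, amid what is visible of it).
- masks_of(target, camera): "pixels" (420x560 bool, what is visible of it) and "point" ([column, row] in pixels, amid what is visible of it).
Readings, each from a call of its own:
- env.get_t(): time.
- env.get_joints(): joint angles.
- env.get_joint_vel(): joint speeds.
- env.get_tau(): joint torques, N m.
- env.get_ee_pos(): TCP position.
- env.get_ee_rot(): TCP orientation.
- env.get_wrist_force(): force on the tool from outside, world axes, zero at the start.
- env.get_moment(): the same for the moment, N m.
- env.get_width(): opening from 0.0 (shut) to 1.0 (fully open).
Only numpy, scipy, OpenCV 4.12 (cv2) and the standard library are available. Lean on these libraries where they do the work, as an engineer would, in place of code of your own. Each camera call takes 0.05 s, during which the arm holds its last target.

TASK

Stack the three toothed sprockets on the tall post, collar up, the largest at the bottom, then the middle one, then the smallest on top, and put the smooth spacer ring, the one without teeth, on the short post. Everything should lie flat, fully down and let go, and the small oil bottle must be left standing where it is.

Things in the scene. Friction and masses are not known exactly. Their poses are not given: they have to be found in the camera images.
- large_sprocket_mid (a point): The largest of the three steel bicycle sprockets: a toothed disc 98 mm across the teeth and 5 mm thick lying flat on the bench, with a smooth aluminium collar 48 mm in outer diameter standing 13 mm up from it (18 mm high over all), and a round 38 mm hole right through. This point is on its axis half-way up, 9 mm above its underside; z is the axis, pointing up. Loose; grip the collar from above, across its 48 mm, above the toothed disc. Starts flat, collar up.
- middle_sprocket_mid (a point): The middle-sized of the three steel bicycle sprockets: a toothed disc 80 mm across the teeth and 5 mm thick lying flat on the bench, with a smooth aluminium collar 48 mm in outer diameter standing 13 mm up from it (18 mm high over all), and a round 38 mm hole right through. This point is on its axis half-way up, 9 mm above its underside; z is the axis, pointing up. Loose; grip the collar from above, across its 48 mm, above the toothed disc. Starts flat, collar up.
- small_sprocket_mid (a point): The smallest of the three steel bicycle sprockets: a toothed disc 62 mm across the teeth and 5 mm thick lying flat on the bench, with a smooth aluminium collar 48 mm in outer diameter standing 13 mm up from it (18 mm high over all), and a round 38 mm hole right through. This point is on its axis half-way up, 9 mm above its underside; z is the axis, pointing up. Loose; grip the collar from above, across its 48 mm, above the toothed disc. Starts flat, collar up.
- spacer_mid (a point): Smooth aluminium spacer ring without teeth, 48 mm outer diameter, 38 mm hole right through, 18 mm high, lying flat (it looks like a sprocket's collar alone). This point is on its axis half-way up, 9 mm above its underside; z is the axis. Loose; grip it from above across its 48 mm.
- tall_stand: Tall stand: a square black base plate, 84 by 84 mm, 8 mm thick, fixed to the bench, with an upright steel post 22 mm in diameter at its centre; the post's top, a blunt cone over its last 12 mm, is 75 mm above the bench. Origin: on the post's axis at bench level; z up along the post. The sprockets go on this one; each adds 18 mm to the stack, which starts on the base plate at 8 mm.
- short_stand: Short stand: a round black base plate, 72 mm in diameter, 8 mm thick, fixed to the bench, with an upright steel post 22 mm in diameter at its centre; the post's top, a blunt cone over its last 12 mm, is 40 mm above the bench. Origin: on the post's axis at bench level; z up along the post. The spacer goes on this one, down on the base plate.
- oil_bottle: Small amber oil bottle with a pointed black cap, 36 mm in diameter, 65 mm tall, standing loose between the two stands. Origin at the centre of its underside. Leave it standing where it is.
Not all that is in view belongs to the job. Leave any green, pink or red look-alike of the part that bears large_sprocket_mid alone.

How it is judged (in metres and radians):
At the end, for the whole second after the job is handed in: Sprockets round the tall post, largest on the base, then middle, then smallest; spacer round the short post on its base. Each within 12 mm of the post axis, within 5 mm of its stack height, tilted under 0.12 rad, at rest, released (horizontal distance between each of large_sprocket_mid, middle_sprocket_mid, small_sprocket_mid and tall_stand below 0.012 m and z of large_sprocket_mid in the frame of tall_stand between 0.012 and 0.022 m and angle between each of large_sprocket_mid, middle_sprocket_mid, small_sprocket_mid, spacer_mid's own z axis and vertical below 0.12 rad and linear speed of each of large_sprocket, middle_sprocket, small_sprocket, spacer below 0.02 m/s and contact force between each of large_sprocket, middle_sprocket, small_sprocket, spacer and the fingers below 0.05 N and z of middle_sprocket_mid in the frame of tall_stand between 0.03 and 0.04 m and z of small_sprocket_mid in the frame of tall_stand between 0.048 and 0.058 m and horizontal distance between spacer_mid and short_stand below 0.012 m and z of spacer_mid in the frame of short_stand between 0.012 and 0.022 m); the robot touches nothing.
It fails at once if the oil bottle is knocked over or pushed more than 30 mm (angle between oil_bottle's own z axis and vertical above 0.5 rad or distance of oil_bottle from where it was at the start of the episode above 0.03 m).
It also fails if it takes over 106 s, if anything falls off the work surface, if the arm or the gripper's body presses on something with over 40 N, if the wrist force passes 120 N, or if a joint passes its speed limit or range.

## Working session

There is one attempt and no reset: what is moved stays moved. The work goes in short steps, each a Python script; the robot and the scene stay as the last script left them, time stands still between calls to the robot, and variables do not carry over. Pictures are saved under pics/ and viewed, and the job is handed in when it is done.

```bash
ls; mkdir -p pics; python3 - <<'E'
from station import *
import cv2
for n in ["top","side","wrist"]:
    p,d=read_camera(n); cv2.imwrite(f"pics/{n}0.png",p[:,:,::-1])
    c=calibration(n); print(n,c)
print(env.get_t())
E
```

```text
pics
top {'mtx': array([[442.91218339,   0.        , 286.98369545],
       [  0.        , 442.91218339, 210.03372392],
       [  0.        ,   0.        ,   1.        ]]), 'position': array([0.40697203, 0.06691063, 0.94701516]), 'attitude': array([[-0.02377715,  0.99461501, -0.1008743 ],
       [-0.9989752 , -0.02752534, -0.03592921],
       [-0.03851233,  0.09991663,  0.9942502 ]])}
side {'mtx': array([[503.17551014,   0.        , 271.8688695 ],
       [  0.        , 503.17551014, 214.4609895 ],
       [  0.        ,   0.        ,   1.        ]]), 'position': array([ 0.34717731, -0.67159155,  0.78524074]), 'attitude': array([[ 0.98623235,  0.10222112, -0.12998689],
       [-0.16466244,  0.67945737, -0.71499927],
       [ 0.01523253,  0.72655937,  0.68693482]])}
wrist {'mtx': array([[372.59114293,   0.        , 285.80672158],
       [  0.        , 372.59114293, 213.60375011],
       [  0.        ,   0.        ,   1.        ]]), 'position': array([0.11738806, 0.64436734, 0.37360656]), 'attitude': array([[ 0.29312869, -0.91116151, -0.2895864 ],
       [ 0.95607152,  0.27882733,  0.09045751],
       [-0.0016768 , -0.303381  ,  0.95286786]])}
0.15
```

View pics/top0.png

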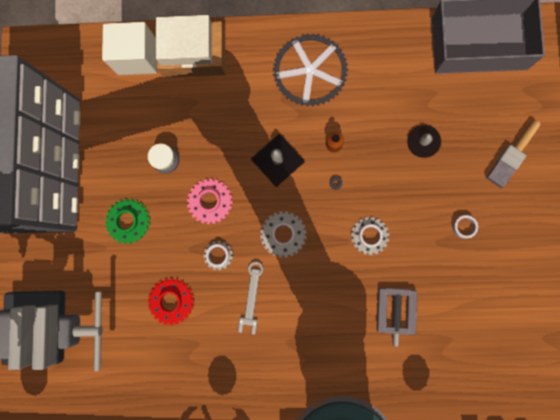

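View pics/side0.png

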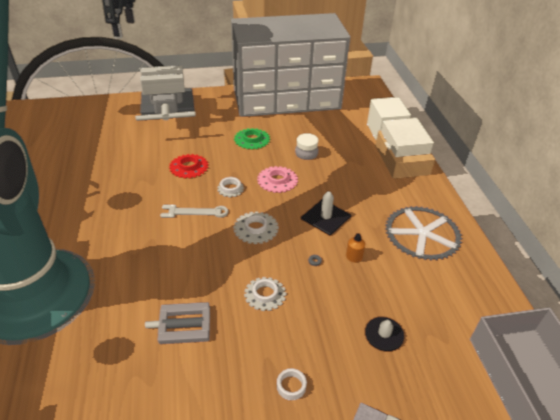

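```bash
cat > h.py <<'E'
from station import *
import numpy as np, cv2
def world(c,d,uv):
    # uv Nx2 , depth values
    K=c["mtx"];uv=np.atleast_2d(uv).astype(float)
    x=(uv[:,0]-K[0,2])/K[0,0]*d; y=(uv[:,1]-K[1,2])/K[1,1]*d
    return np.c_[x,-y,-d]@np.array(c["attitude"]).T+c["position"]
def onplane(c,uv,z):
    r=world(c,np.ones(len(np.atleast_2d(uv))),uv)-c["position"]
    return c["position"]+r*((z-c["position"][2])/r[:,2])[:,None]
E
python3 - <<'E'
from h import *
for n in ["top","side"]:
    p,d=read_camera(n); c=calibration(n)
    np.savez(f"{n}0.npz",p=p,d=d)
    for t in ["large_sprocket_mid","middle_sprocket_mid","small_sprocket_mid","spacer_mid","tall_stand","short_stand","oil_bottle"]:
        for m in masks_of(t,n):
            vu=np.argwhere(m["pixels"]); uv=vu[:,::-1]; dd=d[vu[:,0],vu[:,1]]
            w=world(c,dd,uv)[dd>0]
            print(n,t,round(m["confidence"],2),np.round(m["point"]),len(uv),np.round(np.median(w,0),3),np.round(np.percentile(w,2,0),3),np.round(np.percentile(w,98,0),3))
print(env.get_t())
E
```

```text
top large_sprocket_mid 0.92 [132. 222.] 1394 [0.487 0.446 0.005] [ 0.445  0.405 -0.001] [0.531 0.493 0.019]
top large_sprocket_mid 0.76 [290. 236.] 1289 [0.45  0.11  0.005] [0.408 0.07  0.001] [0.493 0.153 0.019]
top large_sprocket_mid 0.76 [214. 206.] 1309 [0.524 0.266 0.005] [ 0.482  0.226 -0.001] [0.568 0.312 0.02 ]
top large_sprocket_mid 0.63 [175. 300.] 1330 [0.315 0.352 0.006] [0.272 0.312 0.002] [0.358 0.395 0.019]
top middle_sprocket_mid 0.56 [365. 238.] 830 [ 0.441 -0.069  0.005] [ 0.408 -0.107 -0.001] [ 0.477 -0.036  0.02 ]
top small_sprocket_mid 0.76 [225. 258.] 296 [0.409 0.248 0.013] [0.383 0.225 0.001] [0.434 0.277 0.021]
top spacer_mid 0.83 [471. 220.] 309 [ 0.456 -0.269  0.015] [ 0.434 -0.298 -0.001] [ 0.479 -0.245  0.02 ]
top tall_stand 0.7 [275. 160.] 1498 [0.608 0.119 0.008] [0.565 0.072 0.004] [0.66  0.167 0.071]
top short_stand 0.79 [425. 142.] 840 [ 0.64  -0.192  0.008] [ 0.612 -0.227  0.004] [ 0.672 -0.162  0.038]
top short_stand 0.52 [362. 237.] 765 [ 0.443 -0.072  0.005] [ 0.409 -0.105  0.001] [ 0.478 -0.037  0.02 ]
side large_sprocket_mid 0.91 [252. 229.] 99
[... 548 characters left out ...]
41 [0.608 0.109 0.008] [ 0.564  0.066 -0.001] [0.661 0.156 0.069]
side small_sprocket_mid 0.77 [228. 188.] 358 [0.41  0.244 0.008] [ 0.383  0.222 -0.002] [0.437 0.274 0.02 ]
side spacer_mid 0.82 [292. 377.] 500 [ 0.457 -0.273  0.014] [ 0.435 -0.295 -0.001] [ 0.48  -0.249  0.019]
side tall_stand 0.95 [327. 214.] 1080 [0.608 0.109 0.008] [0.565 0.067 0.002] [0.659 0.159 0.068]
side short_stand 0.84 [382. 337.] 1120 [ 0.64  -0.205  0.008] [ 0.611 -0.232  0.001] [ 0.677 -0.167  0.037]
side short_stand 0.45 [292. 378.] 495 [ 0.458 -0.272  0.015] [ 0.435 -0.295 -0.001] [ 0.48  -0.249  0.019]
side oil_bottle 0.61 [358. 246.] 447 [ 0.639 -0.015  0.036] [ 0.626 -0.024 -0.001] [0.661 0.034 0.065]
0.95
```

Candidates for the large sprocket: grey steel (284,235), green (127,221), pink (210,201), red (171,301), and the spoked ring (310,70). I choose the grey one. The rest are middle (370,236), small (218,255), spacer (466,226) plus a tiny dark washer (336,182), tall stand (277,158), short stand (424,140) and bottle (335,138). Next I'll fit the centres and check a crop.

```bash
python3 - <<'E'
from h import *
from scipy.optimize import least_squares
def fit(P):
    c0=[*(P[:,:2].min(0)+P[:,:2].max(0))/2]
    # annulus 19..24 : penalise distance outside
    def f(c):
        r=np.hypot(*(P[:,:2]-c).T); return np.maximum(r-24e-3,0)+np.maximum(19e-3-r,0)
    s=least_squares(f,c0,loss='soft_l1',f_scale=.001,diff_step=1e-3); return s.x, np.sqrt(np.mean(s.fun**2))
C={"large":(.45,.108),"middle":(.442,-.072),"small":(.409,.249),"spacer":(.457,-.271)}
for n in ["top","side"]:
    z=np.load(n+"0.npz");d=z["d"];c=calibration(n)
    vv,uu=np.mgrid[:420,:560]; W=world(c,d.ravel(),np.c_[uu.ravel(),vv.ravel()])[d.ravel()>0]
    for k,(x,y) in C.items():
        P=W[(np.hypot(W[:,0]-x,W[:,1]-y)<.04)&(W[:,2]>.0155)&(W[:,2]<.022)]
        Q=W[(np.hypot(W[:,0]-x,W[:,1]-y)<.055)&(W[:,2]>.003)]
        print(n,k,len(P),fit(P),"ext",Q[:,:2].min(0).round(3),Q[:,:2].max(0).round(3), "ztop",np.median(P[:,2]).round(4))
    for k,x,y,h in [("tall",.608,.115,.06),("short",.64,-.197,.028)]:
        P=W[(np.hypot(W[:,0]-x,W[:,1]-y)<.06)&(W[:,2]>h)]
        B=W[(np.hypot(W[:,0]-x,W[:,1]-y)<.07)&(abs(W[:,2]-.008)<.003)]
        print(n,k,len(P),P.mean(0).round(4),"top",P[:,2].max(),"base mid",((B.min(0)+B.max(0))/2).round(4))
    P=W[(np.hypot(W[:,0]-.643,W[:,1])<.04)&(W[:,2]>.02)]; print("bottle",len(P),P.min(0).round(3),P.max(0).round(3))
    P=W[(W[:,0]>.25)&(W[:,0]<.45)&(W[:,1]>.14)&(W[:,1]<.2)&(W[:,2]>.004)]; print("wrench",P.min(0).round(3),P.max(0).round(3))
t=np.load("top0.npz")["p"]
cv2.imwrite("pics/crop.png",cv2.resize(t[180:290,190:400,::-1],None,fx=3.5,fy=3.5,interpolation=cv2.INTER_CUBIC))
print(env.get_ee_rot())
for k,(x,y) in {**C,"t":(.608,.115),"s":(.64,-.197)}.items():
  for sg in (1,-1):
    for a in(0,90):
      ca,sa=np.cos(np.radians(a))*sg,np.sin(np.radians(a))*sg
      R=np.array([[ca,sa,0],[sa,-ca,0],[0,0,-1]])
      print(k,sg,a,[None if q is None else np.round(q).tolist() for q in (env.inverse_kinematics([x,y,zz],R) for zz in (.02,.17))])
print(env.get_t())
E
```

```text
top large 134 (array([0.45060129, 0.11184557]), np.float64(2.6927367419059402e-05)) ext [0.399 0.053] [0.503 0.162] ztop 0.0182
top middle 142 (array([ 0.44265115, -0.07152775]), np.float64(2.6731247113154685e-05)) ext [ 0.388 -0.122] [ 0.496 -0.026] ztop 0.0176
top small 147 (array([0.40919573, 0.25179549]), np.float64(7.828641906224056e-05)) ext [0.359 0.197] [0.464 0.298] ztop 0.0182
top spacer 150 (array([ 0.45633315, -0.26805859]), np.float64(0.0001538804202541165)) ext [ 0.41 -0.32] [ 0.512 -0.226] ztop 0.0177
top tall 91 [0.6102 0.1199 0.0686] top 0.07593307095140367 base mid [0.6119 0.1212 0.008 ]
top short 79 [ 0.6413 -0.1939  0.0341] top 0.04228483988773846 base mid [ 0.6455 -0.1953  0.008 ]
bottle 262 [ 0.624 -0.019  0.02 ] [0.659 0.015 0.07 ]
wrench [0.251 0.14  0.004] [0.448 0.2   0.013]
side large 104 (array([0.45236172, 0.1077616 ]), np.float64(0.00046548021223038)) ext [0.4   0.054] [0.5   0.158] ztop 0.0173
side middle 144 (array([ 0.44391309, -0.07525439]), np.float64(0.0002735125283547621)) ext [ 0.392 -0.123] [ 0.494 -0.021] ztop 0.0173
side small 84 (array([0.410
[... 2501 characters left out ...]
[-34.0, 44.0, 28.0, 105.0, -30.0, 39.0, 11.0], [-37.0, 31.0, 32.0, 102.0, -20.0, 53.0, 3.0]]
t -1 0 [[-19.0, 41.0, 7.0, 104.0, -8.0, 36.0, 82.0], [-24.0, 29.0, 14.0, 101.0, -8.0, 52.0, 83.0]]
t -1 90 [[-4.0, 42.0, -13.0, 102.0, 14.0, 37.0, 155.0], [-9.0, 29.0, -6.0, 100.0, 4.0, 52.0, 163.0]]
s 1 0 [[-9.0, 49.0, 33.0, 97.0, -36.0, 45.0, -48.0], [-24.0, 46.0, 60.0, 95.0, -43.0, 65.0, -42.0]]
s 1 90 [[-7.0, 48.0, 30.0, 97.0, -32.0, 44.0, 39.0], [-21.0, 44.0, 55.0, 95.0, -40.0, 63.0, 45.0]]
s -1 0 [[4.0, 45.0, 15.0, 96.0, -16.0, 41.0, 117.0], [-8.0, 36.0, 32.0, 94.0, -22.0, 57.0, 122.0]]
s -1 90 [[-25.0, 64.0, 63.0, 98.0, -65.0, 62.0, -119.0], [-30.0, 58.0, 77.0, 95.0, -58.0, 76.0, -122.0]]
0.95
```

View pics/crop.png

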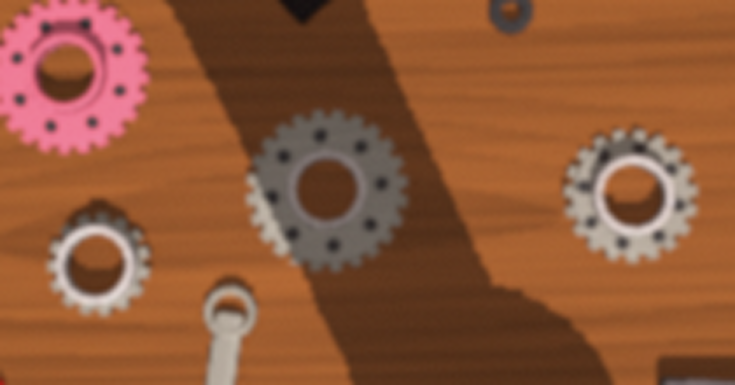

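The crop confirms the grey steel large sprocket at the centre of the crop, half in shadow. The middle one is on the right and the small one at lower left, and all three show collars. The two cameras agree to about 4 mm, so I'll use averaged positions. First pick: the large sprocket.

```bash
cat >> h.py <<'E'
R=np.array([[-1,0,0],[0,1,0],[0,0,-1.]])
POS={"large":(.4515,.110),"middle":(.4433,-.0733),"small":(.4098,.250),"spacer":(.457,-.270)}
TALL=(.6115,.118); SHORT=(.643,-.196)
def pick(k,ztcp,open_=.8,safe=.17):
    x,y=POS[k]
    env.move_to([x,y,safe],R); claw.grip(open_)
    env.line_to([x,y,.05],v=.2)
    s=env.line_to([x,y,ztcp],v=.05,max_force=8)
    print("down stopped",s,env.get_ee_pos().round(4) if hasattr(env.get_ee_pos(),'round') else env.get_ee_pos(),env.get_width())
    w=claw.grip(0.0,50); print("grip",w,env.get_width(),np.round(env.get_wrist_force(),2),env.get_t())
def snap(cam,f):
    p,d=read_camera(cam); cv2.imwrite("pics/"+f,p[:,:,::-1]); return p,d
E
python3 - <<'E'
from h import *
pick("large",.0195)
x,y=POS["large"]; z=env.get_ee_pos()[2]
env.line_to([x,y,z+.04],v=.1)
print(env.get_width(),np.round(env.get_wrist_force(),2),env.get_t())
snap("side","l1.png");snap("wrist","l1w.png")
E
```

```text
down stopped False [0.4515 0.1099 0.0194] 0.8017042894581422
grip False 0.5303594246200083 [-1.59 -1.18  7.63] 5.2
0.5240705254839899 [-0.31  0.82 -2.13] 5.7583
```

View pics/l1.png

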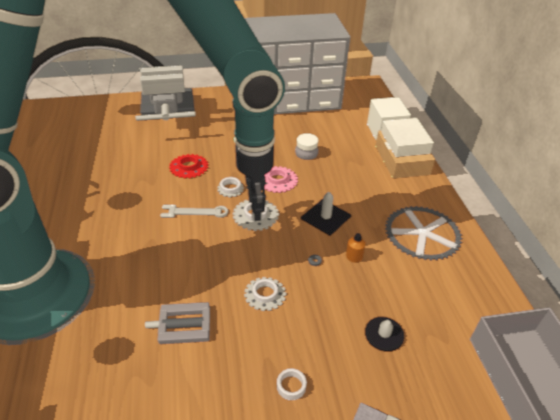

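View pics/l1w.png

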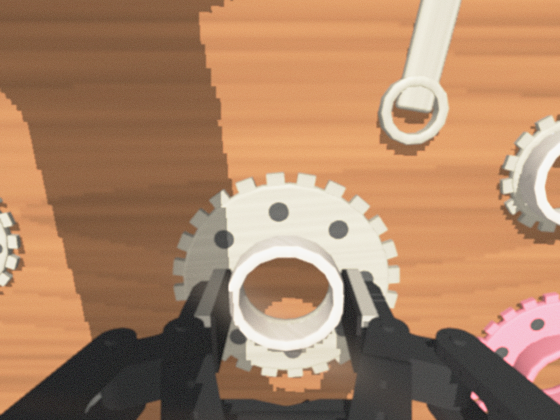

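The large sprocket is held level between the pads, with its collar centred at (288,292) in the wrist view. Now over the post.

```bash
python3 - <<'E'
from h import *
env.line_to([*POS["large"],.13],v=.2)
env.line_to([*TALL,.13],v=.2)
print(env.get_ee_pos(),env.get_width(),env.get_t())
snap("wrist","l2w.png");snap("top","l2t.png");snap("side","l2s.png")
E
```

```text
[0.61002674 0.11774876 0.12876828] 0.5300833481962695 7.3083
```

View pics/l2w.png

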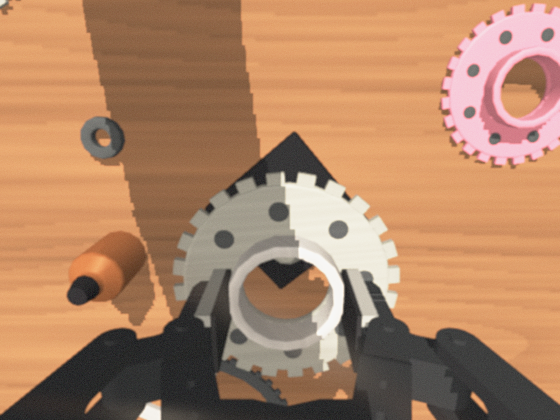

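View pics/l2s.png

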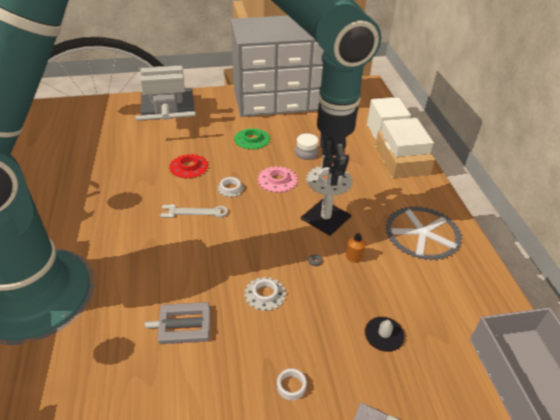

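The post tip shows in the hole at about column 288, so the alignment is right. Lowering with a force guard.

```bash
cat >> h.py <<'E'
def place(xy,zend,zmid,opn=.8,up=.17):
    s=env.line_to([*xy,zmid],v=.1,max_force=12); print("mid",s,env.get_ee_pos().round(4))
    if s: return False
    s=env.line_to([*xy,zend],v=.04,max_force=8); p=env.get_ee_pos(); print("end",s,p.round(4),env.get_width())
    if p[2]>zend+.006: return False
    claw.grip(opn); env.line_to([p[0],p[1],up],v=.2); print("t",env.get_t()); return True
E
python3 - <<'E'
from h import *
print(place(TALL,.0265,.04))
snap("wrist","l3w.png");snap("side","l3s.png")
E
```

```text
mid False [0.6121 0.1181 0.0407]
end True [0.612  0.1182 0.0278] 0.5295587601814983
t 10.0833
True
```

View pics/l3w.png

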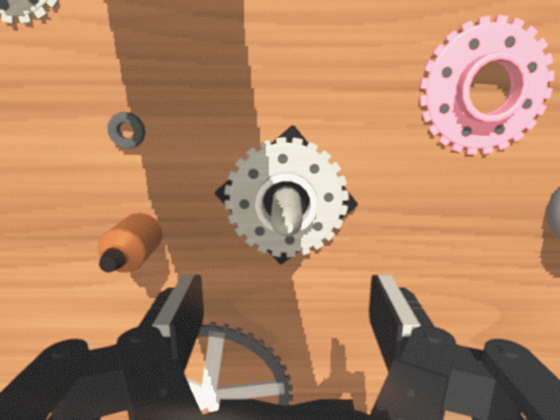

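View pics/l3s.png

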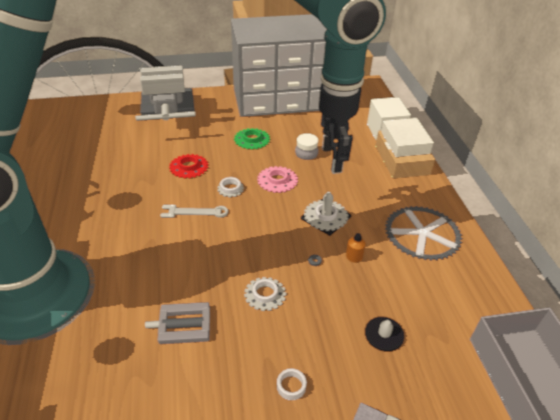

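The large sprocket lies flat and centred on the base (collar at (287,203) in the wrist view). Next is the middle one.

```bash
python3 - <<'E'
from h import *
pick("middle",.0195)
p=env.get_ee_pos()
env.line_to([p[0],p[1],.15],v=.2); print(env.get_width()); snap("wrist","m1w.png")
env.line_to([*TALL,.15],v=.25); snap("wrist","m2w.png"); print(env.get_width(),env.get_t())
E
python3 -c "
import cv2,numpy as np;cv2.imwrite('pics/m12.png',cv2.resize(np.hstack([cv2.imread('pics/m1w.png'),cv2.imread('pics/m2w.png')]),(800,300)))"
```

```text
down stopped False [ 0.4433 -0.0734  0.0194] 0.8021962825392994
grip False 0.5297208996939073 [-1.28  0.15  7.33] 13.2583
0.5251768339171199
0.5306396238531802 15.325
```

View pics/m12.png

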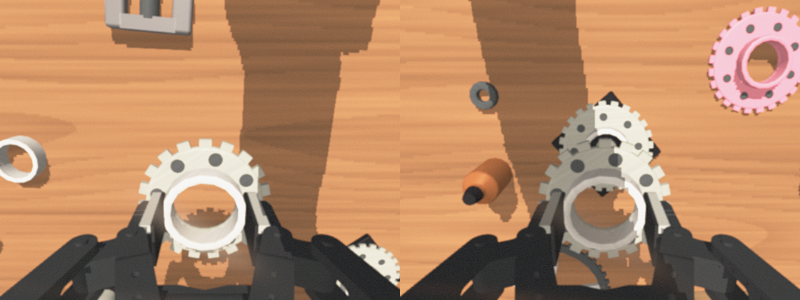

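The middle sprocket is held level and over the post. Lowering it, then picking the small one.

```bash
python3 - <<'E'
from h import *
ok=place(TALL,.0445,.058,up=.19); print(ok)
snap("wrist","m3w.png"); snap("side","m3s.png")
if ok:
    pick("small",.0195,safe=.19)
    p=env.get_ee_pos()
    env.line_to([p[0],p[1],.165],v=.2); print(env.get_width()); snap("wrist","s1w.png")
E
python3 -c "
import cv2,numpy as np
r=lambda f:cv2.imread('pics/'+f)
cv2.imwrite('pics/m4.png',cv2.resize(np.hstack([r('m3w.png'),r('m3s.png')[120:330,200:480].repeat(2,0).repeat(2,1)]),(800,300)))"
```

```text
mid False [0.6121 0.1181 0.0587]
end True [0.612  0.1183 0.0462] 0.5270278716209508
t 17.9667
True
down stopped False [0.4098 0.25   0.0194] 0.7981413804285513
grip False 0.5328637455336447 [-1.17 -1.2   6.8 ] 21.2
0.5371483198697091
```

View pics/m4.png

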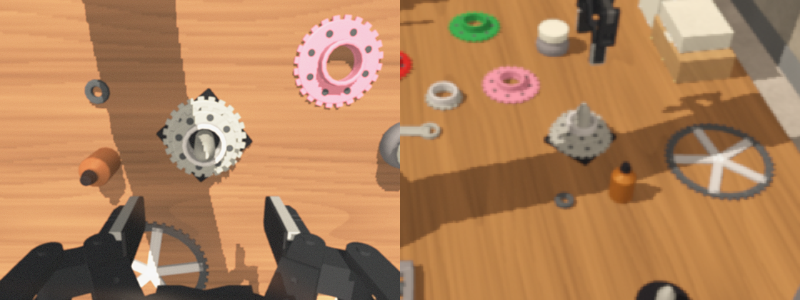

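View pics/s1w.png

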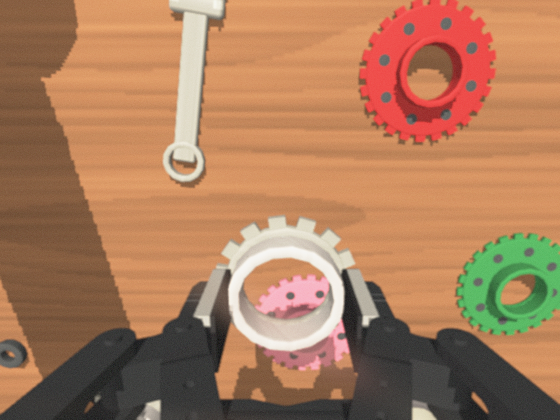

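The middle sprocket is stacked flat and the small one is held level. Placing the small one, then fetching the spacer.

```bash
python3 - <<'E'
from h import *
env.line_to([*TALL,.165],v=.25)
ok=place(TALL,.0625,.076,up=.20); print(ok)
snap("wrist","s3w.png"); snap("side","s3s.png")
if ok:
    env.line_to([.50,.0,.2],v=.3)
    pick("spacer",.0185,safe=.19)
    p=env.get_ee_pos()
    env.line_to([p[0],p[1],.12],v=.2); print(env.get_width())
    env.line_to([*SHORT,.12],v=.2); snap("wrist","r1w.png")
    print(env.get_t())
E
python3 -c "
import cv2,numpy as np
r=lambda f:cv2.imread('pics/'+f)
cv2.imwrite('pics/s4.png',cv2.resize(np.hstack([r('s3w.png'),r('s3s.png')[120:330,200:480].repeat(2,0).repeat(2,1)]),(800,300)))"
```

```text
mid False [0.6121 0.118  0.0767]
end True [0.6121 0.1182 0.0644] 0.5357807963121144
t 25.8167
True
down stopped False [ 0.457  -0.2702  0.0185] 0.798302796759583
grip False 0.5370408458698332 [-1.24  0.52  6.39] 29.8583
0.5365761852298164
31.7167
```

View pics/s4.png

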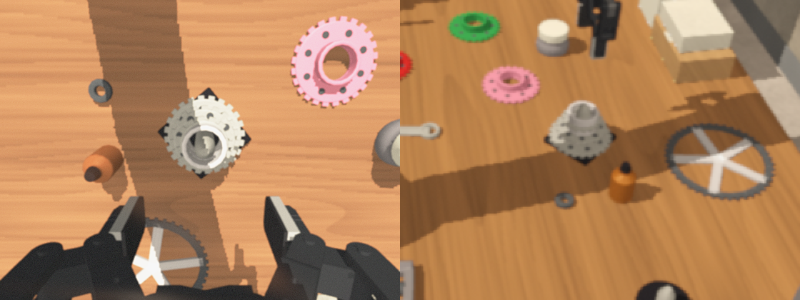

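View pics/r1w.png

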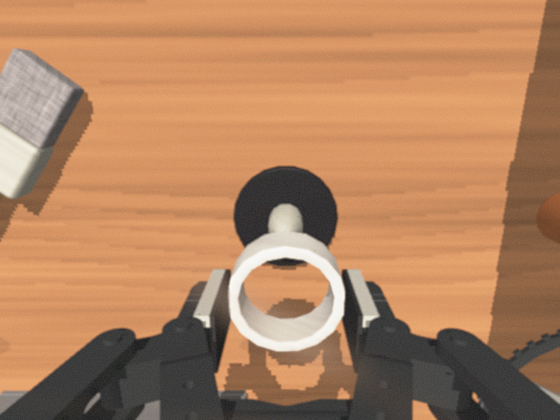

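The sprocket stack is complete and level, and the spacer lines up with the short post (both at column 287). Placing it, then checking everything.

```bash
python3 - <<'E'
from h import *
print(place(SHORT,.0255,.04,up=.2))
snap("wrist","r2w.png")
env.move_to([.45,-.30,.3],R)
for n in("top","side"):
    p,d=snap(n,f"f_{n}.png"); c=calibration(n)
    vv,uu=np.mgrid[:420,:560]; W=world(c,d.ravel(),np.c_[uu.ravel(),vv.ravel()])[d.ravel()>0]
    for k,(x,y),z,rr in [("small",TALL,.062,.03),("mid teeth",TALL,.031,.045),("large teeth",TALL,.013,.052),("spacer",SHORT,.026,.03)]:
        P=W[(np.hypot(W[:,0]-x,W[:,1]-y)<rr)&(abs(W[:,2]-z)<.0022)]
        if k in("small","spacer"): # exclude post by radius
            P=P[np.hypot(P[:,0]-x,P[:,1]-y)>.014]
        m=(P.min(0)+P.max(0))/2
        A=np.c_[P[:,:2]-m[:2],np.ones(len(P))];s=np.linalg.lstsq(A,P[:,2],rcond=None)[0]
        print(n,k,len(P),"off",(m[:2]-[x,y]).round(4),"z",np.median(P[:,2]).round(4),"slope",s[:2].round(3))
    B=W[(np.hypot(W[:,0]-.643,W[:,1])<.04)&(W[:,2]>.02)]; print("bottle",B.min(0).round(3),B.max(0).round(3))
print(env.get_t(),env.get_wrist_force())
E
python3 -c "
import cv2,numpy as np
r=lambda f:cv2.imread('pics/'+f)
cv2.imwrite('pics/f4.png',cv2.resize(np.hstack([r('r2w.png'),r('f_side.png')[160:370,210:490].repeat(2,0).repeat(2,1)]),(800,300)))"
```

```text
mid False [ 0.6435 -0.1963  0.0405]
end True [ 0.6435 -0.196   0.0274] 0.5396761212563121
t 34.4
True
top small 128 off [-0.0013  0.0026] z 0.0618 slope [ 0.001 -0.004]
top mid teeth 316 off [-0.0005  0.0016] z 0.031 slope [-0.004  0.001]
top large teeth 388 off [-0.0009 -0.0004] z 0.0129 slope [-0.004 -0.   ]
top spacer 128 off [-0.0009  0.0027] z 0.026 slope [0.001 0.003]
bottle [ 0.624 -0.019  0.02 ] [0.659 0.015 0.068]Traceback (most recent call last):
  File "<stdin>", line 12, in <module>
    return umr_minimum(a, axis, None, out, keepdims, initial, where)
ValueError: zero-size array to reduction operation minimum which has no identity
```

View pics/f4.png

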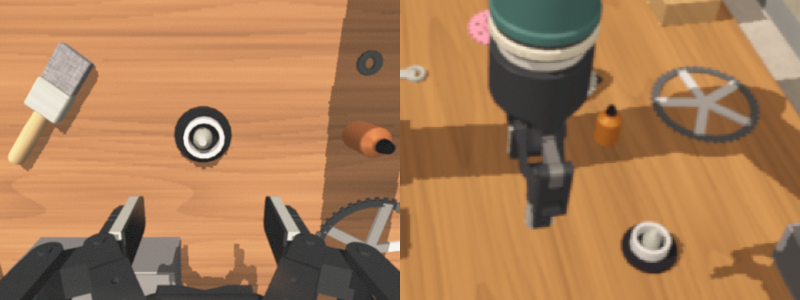

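View pics/f_top.png

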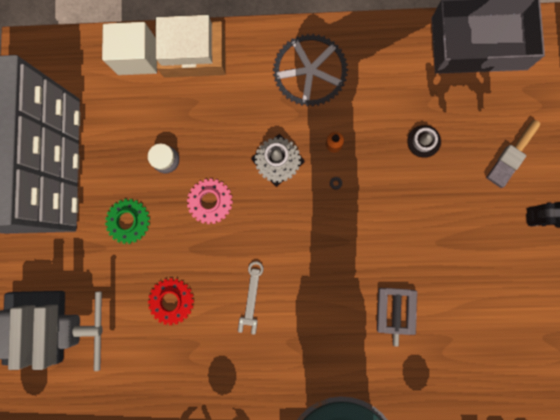

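The top view shows the stack at (277,157), the spacer at (425,140) and the bottle unmoved at (335,139). The side-view check failed only because the arm hid the stack. The top-view heights, offsets and slopes all fit, so I'm handing in.

```bash
python3 - <<'E'
from h import *
print(env.get_ee_pos(),np.round(env.get_wrist_force(),2),env.get_t()); job.hand_in()
E
```

```text
[ 0.45140702 -0.29862498  0.29899218] [ 1.01  0.16 -0.31] 35.5083
the job is handed in; nothing more can be done
```

The job is handed in. The large, middle and small sprockets are stacked collar up on the tall post, and the spacer is on the short post. I handed in at about 35.5 s of robot time, with the gripper open and clear.

**Top view at the end:**

| Check | Height measured | Height expected |
|---|---|---|
| Large sprocket, toothed disc | 12.9 mm | 13 mm |
| Middle sprocket, toothed disc | 31.0 mm | 31 mm |
| Small sprocket, collar top | 61.8 mm | 62 mm |
| Spacer, top | 26.0 mm | 26 mm |

- **Position and tilt:** all four are within 3 mm of the post axis positions I used, and their slopes are under 0.005 rad.
- **Oil bottle:** it is standing, and its measured position is unchanged.

**What failed or disagreed:**
- **Side view:** the numerical check from the side camera failed because the arm hid the stack. The last numbers therefore come from the top camera alone. Earlier side pictures showed each sprocket lying flat, and the final one showed the spacer flat.
- **Camera agreement:** the two cameras differed by about 4 mm in y on the parts and up to about 7 mm on the posts. I averaged them for the parts, with a small correction for the posts.

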